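Close the stone pot with its inner lid and take the outer cap off

ROBOT

A 6-joint arm with a two-finger parallel gripper is mounted at the origin on the work surface. World frame = base frame: x ahead of the robot, y to its left, z up, the work surface at z = 0. Lengths are in m, angles in rad, forces in N, time in s.
With the tool pointing down it reaches from about 0.375 to 0.9 m from the base axis. Payload 3.1 kg.
Tool frame: the origin (TCP) lies at the very end of the fingers, on their centre line; the grasp point (between the pads) lies 19 mm behind it (manip.hold_point_z is the distance from the TCP to the grasp point, in m); y points along the fingers, z is the direction in which the jaws open and shut, and the axes are right-handed (so a half turn about y gives the same grasp; the last joint's range is limited). The gripper opens to 85 mm and grips with 20 to 120 N. Pads are 22 mm wide; open, the fingers measure 114 mm over their backs; the gripper's body (76 mm by 85 mm) begins 54 mm behind the grasp point. The pads swing forward as they close: fully open they stand 13 mm farther back than shut.
Start: joints at [1.129, 0.527, 1.433, -0, 1.181, -0.178], TCP at [0.163, 0.603, 0.231] pointing down, gripper open.
Joint ranges: [-3.08, 3.08], [-0.75, 2.2], [0.22, 2.44], [-1.43, 4.57], [0, 2.65], [-2.85, 2.85]. Speed limits (rad/s): [2.79, 2.79, 3.14, 3.14, 3.14, 3.14].

INTERFACE

Orientations are given as a unit quaternion [x, y, z, w].
In Python, from station import manip, eyes, workorder gives the robot as it stands. The module is installed in compiled form; this text tells all that it offers.
- The arm moves only by the shell command python3 -m jog 'ROWS' [OPENING] [FORCE]. ROWS is JSON, a list of rows, each a list of 2 entries, a list of its own where there are three numbers: the shift along the tool's x, y, z in cm, then the turn about the tool's y in rad. A call has 1 to 20 rows; each row is the pose to reach, as a shift and turn from the pose commanded when the call began, along the tool's axes at that moment; what a row does not reach only later rows make up. A row lasts 1/12 s, in which the tool goes at most 41.7 mm and 7.16 degrees, less where a joint would pass 70% of its speed; a pose out of reach is approached as far as the arm can. A call with a gripper value outside its range is refused whole. OPENING is the finger opening in cm, from 0 to 8.54, set as the call begins (- or left out, the last holds). The fingers move at their own pace and stop on an object; FORCE is the grip in N (left out, the last holds). Time passes only in rows, so rows that repeat a pose let the fingers close. It gives the time, the measured TCP pose, the force and the opening at its end, in the units of the state.
- manip.sense(): the state, without advancing time (a new reading comes with each control period).
- eyes.snapshot(name): name is "scene" or "top" or "wrist"; returns a dict with "frame" (420x560x3 uint8, red, green, blue), "vfov" (degrees; the focal length in pixels is half the picture's height over the tangent of half this angle, whatever the lens; pixels are square), "cx", "cy" (the principal point, pixels), "rvec" (rotation vector, rad) and "tvec" (3), from world to camera coordinates, as OpenCV has them. Camera axes: x right, y down, z forward; pixel columns grow to the right and rows downward; lengths in m; the calibration is good to about 2 mm. A picture is of the moment at which its call begins. There is no depth.
- workorder.sign_off(): hands the job in, once; it reports no verdict.
The state is a dict: "t": time; "q": joint angles; "qd": joint speeds; "tau": joint torques, N m; "tcp_pos": TCP position; "tool_rot": TCP orientation; "force": force on the tool from outside, world axes, zero at the start; "ft_torque": the same for the moment, N m; "finger_gap": opening from 0.0 (shut) to 1.0 (fully open).
Only numpy, scipy, OpenCV 4.12 (cv2) and the standard library are available. Lean on these libraries where they do the work, as an engineer would, in place of code of your own. Each camera call takes 0.05 s, during which the arm holds its last target. There are 200 camera calls.

TASK

The two nested lids standing on the grading desk (a steel inner lid whose knob pokes up through the hole of an aluminium outer cap) belong to the wide-mouthed stone pot: pick them up together by the knob, carry them over nested, set them down gently so that the inner lid is fully seated on that pot, and let go of the knob. Then take the outer cap by its rim and lift it straight off alone, leaving the inner lid seated and undisturbed on the pot. Finish while still holding the cap level in the gripper, about 10 cm above where it sat and touching nothing else; leave the narrow pot and the other things on the desk alone.

Things in the scene. Friction and masses are not known exactly. Their poses are not given: they have to be found in the camera images.
- knob (a point): Centre of the free part of the inner lid's knob, an upright steel pin 14 mm in diameter: its flat top is 12 mm above this point and, while nested, the cap's top 12 mm below it. z axis up along the knob. The knob is rigidly part of the inner lid; gripping it lifts both lids, since the cap just rests on the inner lid's flange.
- inner_flange (a point): On the inner lid's axis at the underside of its flange (52 mm in diameter, 5 mm thick), 21 mm below knob; z up. Below it a round spigot 39 mm in diameter goes 14 mm down, tapered over its lowest 5 mm to 32 mm; at the start the lid stands on the desk on this spigot. Seated, this point lies at wide_pot_rim.
- inner_lid: The steel inner lid, about 250 g. Origin at the middle of the spigot's underside, 14 mm below inner_flange and 35 mm below knob; z up along the knob.
- cap_center (a point): Centre of the aluminium outer cap, half-way up: 63 mm outer diameter, 20 mm high (lower edge 10 mm below this point, top 10 mm above), open underneath, skirt 3 mm thick with 2.5 mm play round the flange, 20 mm hole in its 4 mm top round the knob. Loose: comes straight up. Nested, this point is 22 mm below knob and 1 mm below inner_flange. z axis up.
- outer_cap: The outer cap (55 g). Origin in the middle of its lower edge, 10 mm below cap_center; z up.
- wide_pot_rim (a point): Centre of the mouth of the wide-mouthed pot, level with its rim; z up. The pot is an upright aluminium tube 50 mm in outer diameter with a bore of 43 mm (about 2 mm to spare round the spigot), 60 mm high, on a round foot 72 mm in diameter and 10 mm high; it stands fixed on the desk and a yellowish stone lies in it.
- wide_pot: The same pot: origin in the middle of its underside on the desk, z up; never moves.
- narrow_pot_rim (a point): Centre of the mouth of the other, empty pot, level with its rim: 40 mm in outer diameter, bore 27 mm, too narrow for the lids; 60 mm high, foot 60 mm in diameter; fixed.
- loupe_center (a point): Bystander: folding loupe standing on the desk, about 55 by 21 mm and 24 mm high; centre. Leave alone.
- tweezers_center (a point): Bystander: steel tweezers lying on the desk, 140 mm long, 8 mm high; centre. Leave alone.
- pen_center (a point): Bystander: black pen lying on the desk, 137 mm long, 9 mm thick; centre. Leave alone.
- case_center (a point): Bystander: flat black case with a stone on show, 60 by 60 mm, 18 mm high; centre. Leave alone.

How it is judged:
By the outcome, as a careful person would: the job done as asked, in the order asked, and still so for the second after the job is handed in, while the arm keeps its last pose, push and grip.
It also fails if it takes over 59 s, if anything falls off the work surface, if the arm or the gripper's body presses on something with over 40 N, if the wrist force passes 120 N, or if a joint passes its speed limit or range.

## Working session

There is one attempt and no reset: what is moved stays moved. The work goes in short steps, Python scripts to look and compute and a shell command to move; the robot and the scene stay as the last step left them, time stands still between calls to the robot, and variables do not carry over. Pictures are saved under pics/ and viewed, about 8 in all and at most 12, crops included, and the job is handed in when it is done.

```bash
mkdir -p pics
cat > h.py <<'E'
import numpy as np, cv2
from station import manip, eyes, workorder
from scipy.spatial.transform import Rotation as R
def snap(n,save=None):
    s=eyes.snapshot(n)
    if save: cv2.imwrite('pics/'+save,s['frame'][:,:,::-1])
    return s
def cam(s):
    f=s['frame'].shape[0]/2/np.tan(np.radians(s['vfov'])/2)
    M=cv2.Rodrigues(np.array(s['rvec'],float))[0]; t=np.array(s['tvec'],float).ravel()
    return f,M,t
def ray(s,u,v):
    f,M,t=cam(s); d=M.T@np.array([(u-s['cx'])/f,(v-s['cy'])/f,1]); return -M.T@t,d
def onz(s,u,v,z):
    c,d=ray(s,u,v); return c+d*(z-c[2])/d[2]
def proj(s,p):
    f,M,t=cam(s); q=M@np.asarray(p)+t; return np.array([f*q[0]/q[2]+s['cx'],f*q[1]/q[2]+s['cy']])
def totool(p):  # world point -> cm shift in tool axes from tcp
    st=manip.sense(); return R.from_quat(st['tool_rot']).inv().apply(np.array(p)-st['tcp_pos'])*100
E
python3 - <<'E'
from h import *
for n in("scene","top","wrist"):
    s=snap(n,n+'0.png'); f,M,t=cam(s); print(n,s['vfov'],s['cx'],s['cy'],-M.T@t, M[2])
st=manip.sense(); print(st); print(R.from_quat(st['tool_rot']).as_matrix().round(3),manip.hold_point_z)
a=[cv2.imread(f'pics/{n}0.png') for n in("scene","top")]
E
```

```text
scene 49.37306739427217 274.0383952129715 210.12971676853226 [1.11271297 0.22223852 0.85839085] [-0.55366265 -0.21825039 -0.80363203]
top 53.564751637307836 275.01096171832376 209.6354160380166 [0.38474461 0.02193198 1.00195623] [ 0.189584   -0.0029045  -0.98186021]
wrist 62.18338256185096 280.2060593645034 211.097581790828 [0.09234915 0.62284248 0.372836  ] [ 0.27558458 -0.07614756 -0.95825607]
{'t': 0.15, 'q': array([ 1.12849898e+00,  5.28252092e-01,  1.43363192e+00, -1.26407056e-05,
        1.18138334e+00, -1.78506998e-01]), 'qd': array([-0.00027573, -0.00198593, -0.00422965,  0.00023684,  0.00099438,
       -0.00081973]), 'tau': array([ 4.20509768e-04, -4.42742658e+01, -1.78276098e+01, -2.24063374e-04,
        5.54319573e-03, -1.32755306e-05]), 'tcp_pos': array([0.16270092, 0.60287545, 0.23055112]), 'tool_rot': array([ 0.7015302 , -0.093169  ,  0.09281517, -0.70040008]), 'force': array([-0.45399058,  0.37148815, -0.31556071]), 'ft_torque': array([ 0.04091191, -0.01881723, -0.0108813 ]), 'finger_gap': 0.9985427084836548}
[[ 0.965 -0.001  0.261]
 [-0.261 -0.002  0.965]
 [-0.    -1.    -0.002]] 0.0187
```

View pics/top0.png

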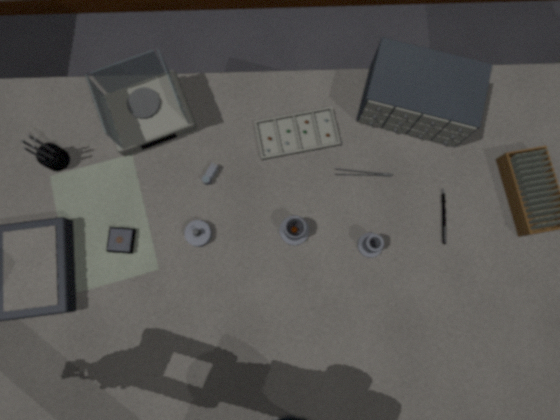

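View pics/scene0.png

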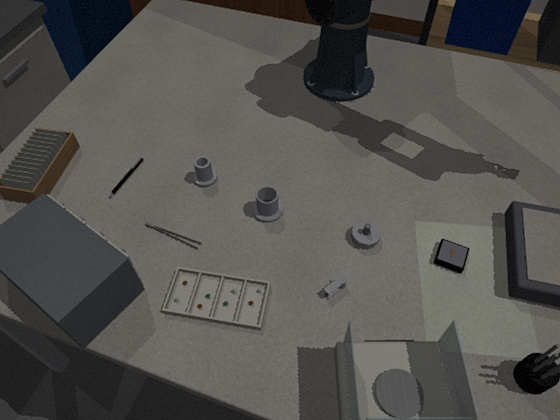

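The top view shows the lids at about (197,233), the wide pot (stone inside) at (294,229), the narrow pot at (373,243) and the loupe at (210,173). In the scene view the lids are at (367,235) and the wide pot at (267,203). Next I'll enlarge crops of the lids and wide pot.

Run:
```python
from h import *
T=cv2.imread('pics/top0.png');S=cv2.imread('pics/scene0.png')
c=lambda I,u,v:cv2.convertScaleAbs(cv2.resize(I[v-24:v+24,u-30:u+30],None,fx=6.5,fy=6.2,interpolation=cv2.INTER_CUBIC),alpha=1.5)
def g(I,u,v):
    k=c(I,u,v)
    for i in range(0,60,10): cv2.putText(k,str(u-30+i),(int(i*6.5),8),0,.3,(0,255,255)); cv2.line(k,(int(i*6.5),10),(int(i*6.5),16),(0,255,255))
    for j in range(0,48,8): cv2.putText(k,str(v-24+j),(0,int(j*6.2)+4),0,.3,(0,255,0))
    return k
cv2.imwrite('pics/c1.png',np.vstack([np.hstack([g(T,197,233),g(T,294,229)]),np.hstack([g(S,367,234),g(S,267,203)])]))
s=eyes.snapshot('top')
for n,u,v,z in(('cap',197.5,233,.023),('pot',294,227,.07),('narrow',375,242,.07),('loupe',210,173,.012)): print(n,onz(s,u,v,z))
s=eyes.snapshot('scene')
for n,u,v,z in(('cap',366,233,.023),('pot',267,195,.07),('narrow',203,162,.07),('loupe',334,289,.012)): print(n,onz(s,u,v,z))
```

```text
cap [0.52272821 0.20443039 0.023     ]
pot [ 0.52343195 -0.022626    0.07      ]
narrow [ 0.48411019 -0.20319973  0.07      ]
loupe [0.67256987 0.17662844 0.012     ]
cap [0.52784281 0.20629408 0.023     ]
pot [ 0.53589511 -0.02086402  0.07      ]
narrow [ 0.4942025  -0.19679531  0.07      ]
loupe [0.67611787 0.17705764 0.012     ]
```

View pics/c1.png

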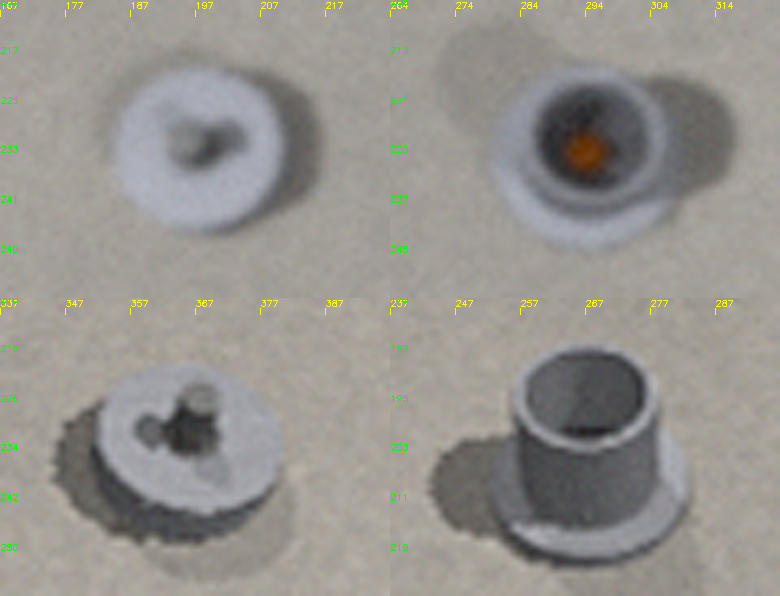

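Views: in the crop the cap is centred at top px (197.8,232.9) and scene px (366.2,232.7). The pot mouth is at top px (295.8,227.8) and scene px (267.2,194.8).

Run:
```python
from h import *
def tri(a,b):
    T=eyes.snapshot('top');S=eyes.snapshot('scene')
    A=[];B=[]
    for s,p in((T,a),(S,b)):
        c,d=ray(s,*p);d/=np.linalg.norm(d);P=np.eye(3)-np.outer(d,d);A.append(P);B.append(P@c)
    return np.linalg.solve(sum(A),sum(B))
c=tri((197.8,232.9),(366.2,232.7));p=tri((295.8,227.8),(267.2,194.8));print(c,p)
print(totool([.525,.205,.17]))
```

```text
[0.5235069  0.20557499 0.01770268] [ 0.52358194 -0.02656007  0.05383526]
[ 45.34233723   6.12786195 -29.00875985]
```

```bash
python3 -m jog '[[[45.3,6.1,-29],0],[[45.3,6.1,-29],0],[[45.3,6.1,-29],0],[[45.3,6.1,-29],0],[[45.3,6.1,-29],0],[[45.3,6.1,-29],0],[[45.3,6.1,-29],0],[[45.3,6.1,-29],0],[[45.3,6.1,-29],0],[[45.3,6.1,-29],0],[[45.3,6.1,-29],0],[[45.3,6.1,-29],0],[[45.3,6.1,-29],0],[[45.3,6.1,-29],0],[[45.3,6.1,-29],0],[[45.3,6.1,-29],0],[[45.3,6.1,-29],0],[[45.3,6.1,-29],0]]' 4.5
python3 - <<'E'
from h import *
s=snap('wrist','w1.png'); print(manip.sense()['q'])
for p in([.5235,.2056,.047],[.5235,.2056,.023]):print(proj(s,p))
for z in(0.06,):
  print(proj(s,[.5236,-.0266,.06]))
E
```

```text
t: 1.95
tcp_pos: [0.5235, 0.2065, 0.1705]
tool_rot: [-0.701, 0.092, -0.092, 0.701]
force: [-2.0, 0.3, 0.2]
finger_gap: 0.529
[ 1.77148770e-01  5.23600533e-01  1.65040735e+00  1.28167655e-04
  9.67735874e-01 -1.13221629e+00]
[278.12115367 203.86388803]
[278.27919298 196.42598447]
[ -0.31102972 280.10903385]
```

View pics/w1.png

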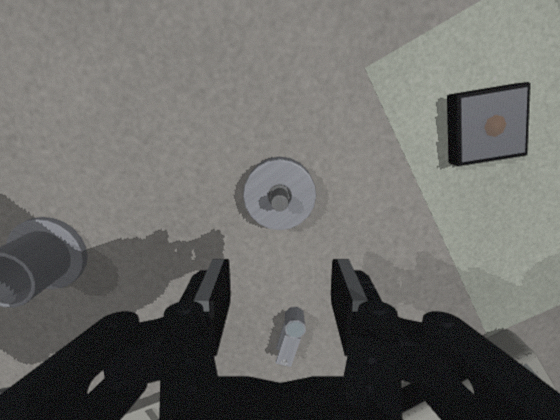

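The wrist view shows the capped lid centred near (280,193), with the knob top near (279,203). Both are within about 2 mm of prediction. The loupe is clear at (290,335).

Run:
```python
from h import *
s=snap('wrist');I=s['frame'];g=cv2.cvtColor(I,cv2.COLOR_RGB2GRAY)
f=I.astype(int);r=g[150:240,235:325]
print(g[193,235:330:3],f[175,280],f[193,240],f[120,280])
# bluish vs grey/tan
d=(f[:,:,2]-f[:,:,0]);m=((d>0)*255).astype(np.uint8)
m2=np.zeros_like(m);m2[145:245,230:330]=m[145:245,230:330]
m2=cv2.morphologyEx(m2,cv2.MORPH_OPEN,np.ones((3,3)));c=max(cv2.findContours(m2,0,1)[0],key=cv2.contourArea)
e=cv2.fitEllipse(cv2.convexHull(c));print(e);P=onz(s,*e[0],.021);print(P,totool(P))
m3=((g>0)*255).astype(np.uint8)
k=np.hstack([cv2.resize(cv2.convertScaleAbs(I[145:245,230:330,::-1],alpha=1.5),(400,400),interpolation=2),cv2.resize(cv2.cvtColor(m2[145:245,230:330],8),(400,400))]);cv2.imwrite('pics/c2.png',k)
```

```text
[ 90  90  87 137 134 130 134 136 132 141 140  62  63  59  66  65  71  72
  60 135 138 136 135 135 132 137 137 118 119 124 118 128] [137 137 145] [94 95 91] [134 131 127]
((279.0133361816406, 193.04420471191406), (72.46206665039062, 72.85086059570312), 152.6209716796875)
[0.52141957 0.20687834 0.021     ] [-0.23836079 14.95708775 -0.02153998]
```

View pics/c2.png

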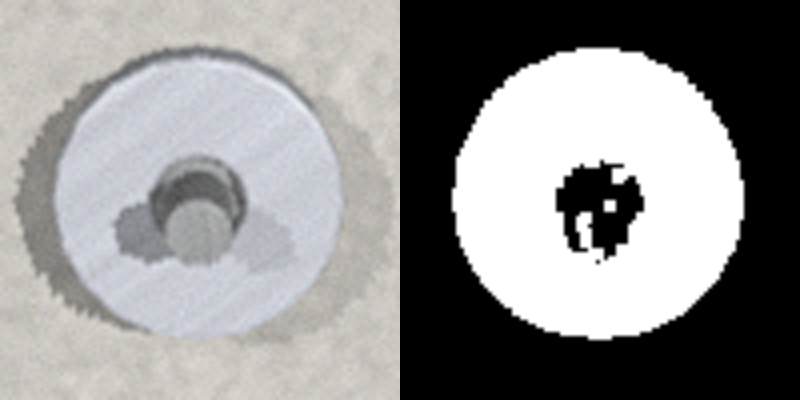

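The knob top sits at px (280,202.8), which is about (0.5225, 0.207), and the cap is concentric within about 1 mm. I'll descend so that the fingertips stop about 3 mm above the cap.

```bash
python3 -m jog '[[[-0.1,4,0],0],[[-0.1,8,0],0],[[-0.1,11,0],0],[[-0.1,12.5,0],0],[[-0.1,13.5,0],0],[[-0.1,14.2,0],0],[[-0.1,14.4,0],0],[[-0.1,14.4,0],0],[[-0.1,14.4,0],0]]' 4 60
python3 -m jog '[[[0,0,0],0],[[0,0,0],0],[[0,0,0],0],[[0,0,0],0],[[0,0,0],0],[[0,0,0],0],[[0,0,0],0],[[0,0,0],0]]' 0 60
```

```text
t: 2.8
tcp_pos: [0.5245, 0.2059, 0.0274]
tool_rot: [-0.701, 0.092, -0.094, 0.701]
force: [-0.4, -0.1, -1.5]
finger_gap: 0.468
t: 3.47
tcp_pos: [0.5243, 0.2055, 0.0275]
tool_rot: [-0.701, 0.092, -0.094, 0.701]
force: [-0.9, -0.8, 5.3]
finger_gap: 0.134
```

```bash
python3 -m jog '[[[0,-0.3,0],0],[[0,-1,0],0],[[0,-3,0],0],[[0,-6,0],0],[[0,-9,0],0],[[0,-12,0],0],[[0,-12,0],0],[[0,-12,0],0]]'
python3 - <<'E'
from h import *
a=snap('wrist')['frame'];b=snap('scene')
p=proj(b,[.5235,.206,.12]).astype(int)
b=cv2.resize(b['frame'][p[1]-60:p[1]+60,p[0]-60:p[0]+60],(420,420),interpolation=2)
cv2.imwrite('pics/g1.png',np.hstack([a[:,90:470],b])[:,:,::-1]); print(manip.sense()['force'])
E
```

```text
t: 4.13
tcp_pos: [0.5245, 0.2058, 0.148]
tool_rot: [-0.701, 0.092, -0.094, 0.701]
force: [0.2, -0.3, -3.6]
finger_gap: 0.138
[-0.06203389  0.4456857  -3.02181896]
```

View pics/g1.png

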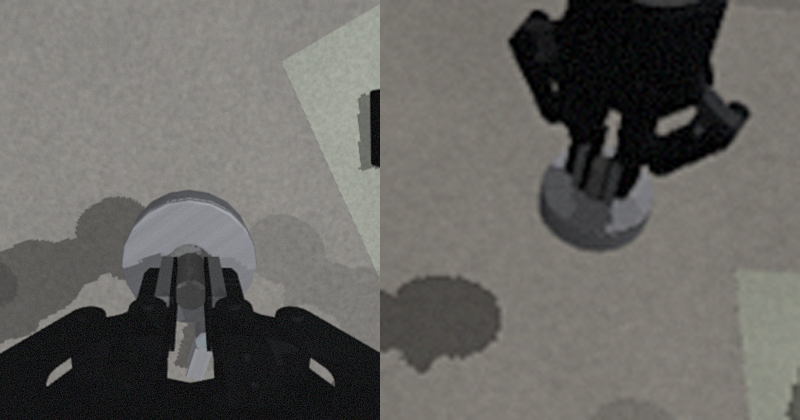

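Both lids are lifted nested: the cap spans px 123–255 in the left panel, and the knob top at (190,294) is gripped between the pads. The scene crop agrees. Next I'll move part-way to the pot and measure it with the wrist camera.

```bash
python3 -m jog '[[[0.5,0,-2],0],[[1.3,0,-5],0],[[2.2,0,-8],0],[[3,0,-11],0],[[3.5,0,-13],0],[[3.8,0,-14.1],0],[[3.8,0,-14.1],0],[[3.8,0,-14.1],0],[[3.8,0,-14.1],0]]'
python3 - <<'E'
from h import *
s=snap('wrist','w2.png');st=manip.sense();print(st['tcp_pos'],proj(s,[.5236,-.0266,.06]),proj(s,[*st['tcp_pos'][:2],st['tcp_pos'][2]+.0195]))
E
```

```text
t: 4.98
tcp_pos: [0.523, 0.0605, 0.1456]
tool_rot: [-0.701, 0.094, -0.092, 0.701]
force: [0.3, 0.7, -3.2]
finger_gap: 0.131
[0.52311627 0.06072392 0.14578564] [160.17414819 249.71552011] [278.82380821 299.09370728]
```

View pics/w2.png

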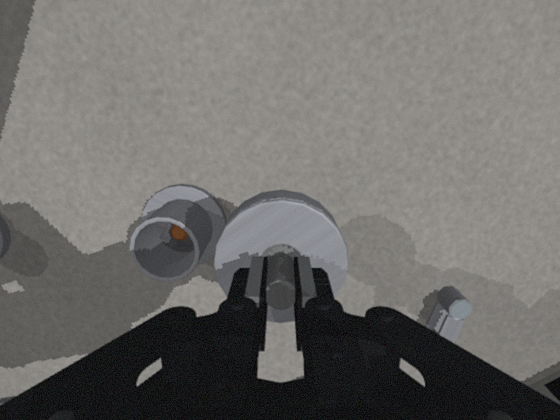

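The pot rim is at about (165,248) and its stone at (179,232). I'll crop it for a precise centre, along with the knob.

Run:
```python
from h import *
I=cv2.imread('pics/w2.png')
def g(u0,v0,n,N):
    k=cv2.convertScaleAbs(cv2.resize(I[v0:v0+n,u0:u0+n],(N,N),interpolation=2),alpha=1.7);q=N/n
    for i in range(0,n,10):
        cv2.putText(k,str(u0+i),(int(i*q),8),0,.3,(0,255,255));cv2.line(k,(int(i*q),10),(int(i*q),N),(0,120,120),1) if 0 else cv2.line(k,(int(i*q),10),(int(i*q),16),(0,255,255))
        cv2.putText(k,str(v0+i),(0,int(i*q)+4),0,.3,(0,255,0))
    return k
cv2.imwrite('pics/c3.png',np.hstack([g(120,180,110,440),g(235,235,90,360)[:,:,:] if 0 else cv2.copyMakeBorder(g(235,235,90,360),0,80,0,0,0)]))
```

```text
(no output)
```

View pics/c3.png

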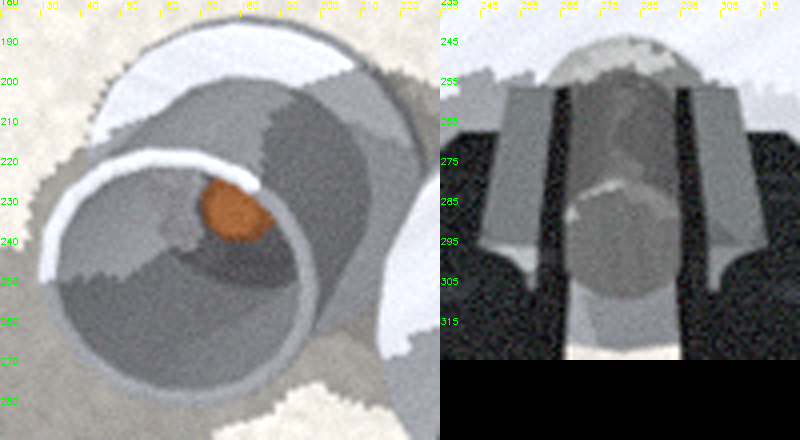

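Run:
```python
from h import *
s=snap('wrist');st=manip.sense();t=st['tcp_pos']
k=onz(s,280.9,294.75,t[2]+.0195);p=onz(s,164.5,249.1,.06)
print(t,k,p,p-k); print(R.from_quat(st['tool_rot']).inv().apply(p-k)*100)
print(R.from_quat(st['tool_rot']).as_matrix().round(4))
```

```text
[0.52325639 0.06080469 0.1459836 ] [0.52158643 0.06224703 0.1654836 ] [ 0.52426625 -0.02338435  0.06      ] [ 0.00267982 -0.08563138 -0.1054836 ]
[ 2.48702423 10.54462984 -8.2032034 ]
[[ 9.658e-01 -7.000e-04  2.592e-01]
 [-2.592e-01  4.000e-04  9.658e-01]
 [-8.000e-04 -1.000e+00  2.000e-04]]
```

```bash
python3 -m jog '[[[0.6,0,-2],0],[[1.4,0,-4.6],0],[[2.1,0,-6.8],0],[[2.5,0,-8.2],0],[[2.5,0,-8.2],0],[[2.5,2,-8.2],0],[[2.5,4,-8.2],0],[[2.5,5,-8.2],0],[[2.5,5,-8.2],0],[[2.5,5,-8.2],0],[[2.5,5,-8.2],0]]'
python3 - <<'E'
from h import *
st=manip.sense();t=st['tcp_pos'];print(t)
o=[]
for n in('scene','top'):
    s=snap(n);p=proj(s,[.525,-.024,.07]).astype(int)
    o.append(cv2.convertScaleAbs(cv2.resize(s['frame'][p[1]-30:p[1]+30,p[0]-30:p[0]+30,::-1],(400,400),interpolation=2),alpha=1.6));print(p-30)
cv2.imwrite('pics/p1.png',np.hstack(o))
E
```

```text
t: 6.0
tcp_pos: [0.527, -0.0256, 0.097]
tool_rot: [0.701, -0.092, 0.093, -0.701]
force: [0.5, -0.1, -2.7]
finger_gap: 0.134
[ 0.52700831 -0.02564949  0.0969511 ]
[237 160]
[264 196]
```

View pics/p1.png

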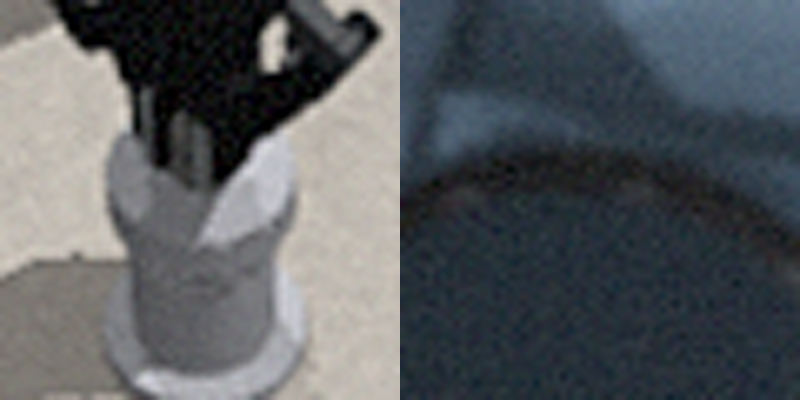

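In the scene crop the cap spans 107–297 and the pot tube 133–276, so they are aligned. The top view is blocked by the arm. I'll lower slowly.

```bash
python3 -m jog '[[[0,0.3,0],0],[[0,0.6,0],0],[[0,0.9,0],0],[[0,1.1,0],0],[[0,1.3,0],0],[[0,1.3,0],0],[[0,1.3,0],0]]'
python3 -c "
from h import *
for i in range(1):print(manip.sense()['force'],manip.sense()['ft_torque'])"
```

```text
t: 6.68
tcp_pos: [0.5262, -0.0262, 0.0831]
tool_rot: [-0.701, 0.093, -0.093, 0.701]
force: [0.1, 0.2, -3.3]
finger_gap: 0.134
[ 0.10112236  0.20399258 -3.28418857] [-0.0037783   0.01913904  0.04221255]
```

```bash
python3 -m jog '[[[0,0.2,0],0],[[0,0.4,0],0],[[0,0.6,0],0],[[0,0.7,0],0],[[0,0.7,0],0],[[0,0.7,0],0]]'
python3 -m jog '[[[0,0.1,0],0],[[0,0.1,0],0],[[0,0.1,0],0]]'; python3 -m jog '[[[0,0.1,0],0],[[0,0.1,0],0],[[0,0.1,0],0]]'
```

```text
t: 7.18
tcp_pos: [0.5263, -0.0262, 0.0762]
tool_rot: [-0.701, 0.093, -0.093, 0.701]
force: [0.3, -0.5, -2.7]
finger_gap: 0.135
t: 7.43
tcp_pos: [0.5263, -0.0262, 0.0753]
tool_rot: [0.701, -0.093, 0.093, -0.701]
force: [-0.2, 0.0, -3.2]
finger_gap: 0.136
t: 7.68
tcp_pos: [0.5263, -0.0262, 0.0743]
tool_rot: [0.701, -0.093, 0.093, -0.701]
force: [0.2, 0.1, -3.8]
finger_gap: 0.133
```

```bash
for i in 1; do :; done; python3 -m jog '[[[0,0.05,0],0],[[0,0.1,0],0],[[0,0.1,0],0]]'; python3 -m jog '[[[0,0.05,0],0],[[0,0.05,0],0],[[0,0.05,0],0]]'; python3 -m jog '[[[0,0.05,0],0],[[0,0.05,0],0],[[0,0.05,0],0]]'
```

```text
t: 7.93
tcp_pos: [0.5264, -0.0262, 0.0736]
tool_rot: [0.701, -0.093, 0.093, -0.701]
force: [-0.6, -0.6, -1.2]
finger_gap: 0.134
t: 8.18
tcp_pos: [0.5264, -0.0262, 0.0735]
tool_rot: [0.701, -0.093, 0.093, -0.701]
force: [-1.6, 0.5, 5.7]
finger_gap: 0.137
t: 8.43
tcp_pos: [0.5264, -0.0262, 0.0735]
tool_rot: [0.701, -0.093, 0.093, -0.701]
force: [-2.4, -0.2, 9.4]
finger_gap: 0.134
```

It seated at the predicted TCP height of 0.0735 with about 10 N of contact. Now I'll release and rise.

```bash
python3 -m jog '[[[0,-0.05,0],0],[[0,-0.05,0],0],[[0,-0.05,0],0],[[0,-0.05,0],0]]' 3.5
python3 -m jog '[[[0,-0.5,0],0],[[0,-2,0],0],[[0,-4,0],0],[[-0.5,-7,0],0],[[-1,-9,0],0],[[-1,-9,0],0],[[-1,-9,0],0]]'
python3 - <<'E'
from h import *
s=snap('wrist','w3.png');st=manip.sense();t=st['tcp_pos'];I=s['frame'].astype(int);print(t,st['force'])
for p in([.5255,-.0255,.093],[.5255,-.0255,.069]):print(proj(s,p))
d=I[:,:,2]-I[:,:,0];m=((d>0)*255).astype(np.uint8);u,v=proj(s,[.5255,-.0255,.069]).astype(int)
k=np.zeros_like(m);k[v-60:v+60,u-60:u+60]=255;m&=k
m=cv2.morphologyEx(m,cv2.MORPH_OPEN,np.ones((3,3)));c=max(cv2.findContours(m,0,1)[0],key=cv2.contourArea);e=cv2.fitEllipse(cv2.convexHull(c));print(e,onz(s,*e[0],.068))
o=[s['frame'][:,90:470,::-1]]
b=snap('scene');p=proj(b,[.525,-.024,.07]).astype(int)
o.append(cv2.convertScaleAbs(cv2.resize(b['frame'][p[1]-30:p[1]+30,p[0]-30:p[0]+30,::-1],(420,420),interpolation=2),alpha=1.6))
cv2.imwrite('pics/p2.png',np.hstack(o))
E
```

```text
t: 8.77
tcp_pos: [0.5265, -0.0262, 0.0726]
tool_rot: [0.701, -0.093, 0.093, -0.701]
force: [0.1, 0.1, -0.0]
finger_gap: 0.406
t: 9.35
tcp_pos: [0.5173, -0.0237, 0.1641]
tool_rot: [0.701, -0.092, 0.094, -0.701]
force: [-0.7, 0.0, 0.1]
finger_gap: 0.414
[ 0.51669174 -0.02354897  0.16303266] [-0.65286244 -0.46574107 -1.11810925]
[279.52503278 236.75098395]
[279.58316253 224.76308041]
((280.9608459472656, 210.71104431152344), (88.18885040283203, 100.92063903808594), 0.9082757830619812) [ 0.5158429  -0.02187304  0.068     ]
```

View pics/p2.png

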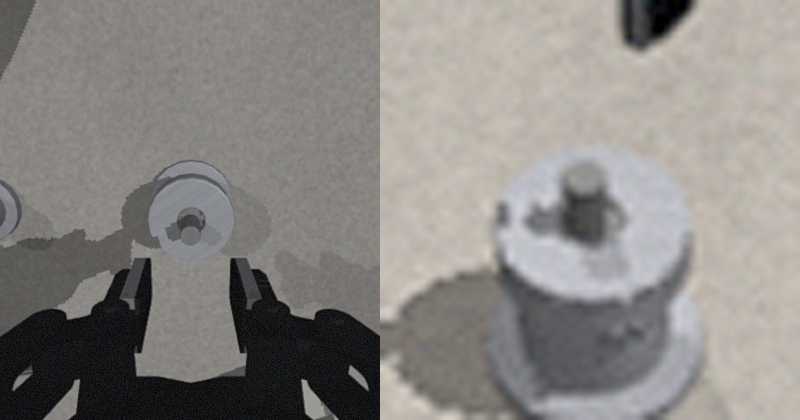

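The inner lid is seated level: the scene crop shows an upright cap with the knob at (583,180). In the wrist view the cap is centred near (281,218) and the knob near (281,236), both on the jaw centre line. I'll open fully and straddle the cap.

```bash
python3 -m jog '[[[0.6,0,0],0],[[0.6,0,0],0],[[0.6,0,0],0],[[0.6,0,0],0],[[0.6,1,0],0],[[0.6,3,0],0],[[0.6,5.5,0],0],[[0.6,8,0],0],[[0.6,10,0],0],[[0.6,11.5,0],0],[[0.6,12.4,0],0],[[0.6,12.8,0],0],[[0.6,12.9,0],0],[[0.6,12.9,0],0],[[0.6,12.9,0],0]]' 8.54 25
python3 - <<'E'
from h import *
s=snap('wrist')
b=snap('scene');p=proj(b,[.525,-.024,.07]).astype(int)
o=[s['frame'][:,90:470,::-1],cv2.convertScaleAbs(cv2.resize(b['frame'][p[1]-30:p[1]+30,p[0]-30:p[0]+30,::-1],(420,420),interpolation=2),alpha=1.6)]
cv2.imwrite('pics/p3.png',np.hstack(o))
E
```

```text
t: 10.7
tcp_pos: [0.5231, -0.0252, 0.0345]
tool_rot: [0.701, -0.092, 0.094, -0.701]
force: [0.3, 0.1, -0.6]
finger_gap: 1.002
```

View pics/p3.png

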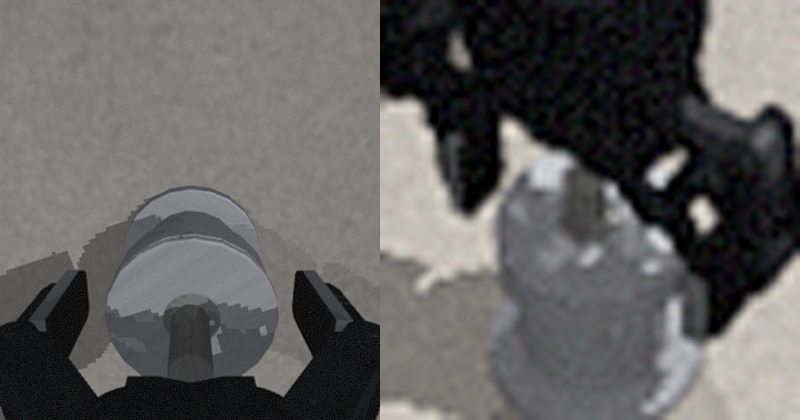

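The cap (106–278) sits midway between the pads (88–293), and the fingertips are at skirt height. Now I'll close gently.

```bash
python3 -m jog '[[[0,0,0],0],[[0,0,0],0],[[0,0,0],0],[[0,0,0],0],[[0,0,0],0],[[0,0,0],0],[[0,0,0],0]]' 5.5 25
python3 -m jog '[[[0,-0.1,0],0],[[0,-0.2,0],0],[[0,-0.3,0],0],[[0,-0.5,0],0],[[0,-0.5,0],0]]'
python3 - <<'E'
from h import *
s=snap('wrist')
b=snap('scene');p=proj(b,[.525,-.024,.07]).astype(int)
o=[s['frame'][:,90:470,::-1],cv2.convertScaleAbs(cv2.resize(b['frame'][p[1]-30:p[1]+30,p[0]-30:p[0]+30,::-1],(420,420),interpolation=2),alpha=1.6)]
cv2.imwrite('pics/p4.png',np.hstack(o)); print(manip.sense()['force'],manip.sense()['ft_torque'])
E
```

```text
t: 11.38
tcp_pos: [0.5229, -0.0252, 0.0347]
tool_rot: [0.701, -0.093, 0.093, -0.701]
force: [-0.3, -0.8, 6.2]
finger_gap: 0.74
t: 11.8
tcp_pos: [0.5227, -0.0251, 0.039]
tool_rot: [0.701, -0.093, 0.093, -0.701]
force: [0.6, 0.5, 0.7]
finger_gap: 0.741
[ 0.32022148 -0.74997233 -0.31767733] [-0.01435117 -0.08555349  0.02814125]
```

View pics/p4.png

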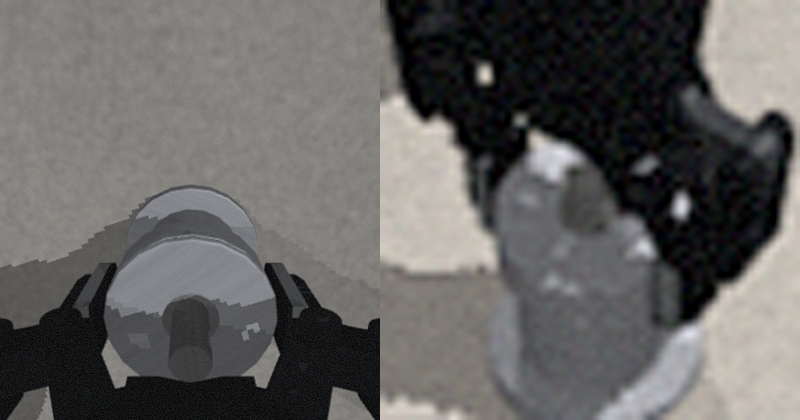

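Both crops show the cap clamped level between the pads with the knob sliding freely through the hole. The wrist force of about 0 means the 250 g inner lid stays down. I'll finish the straight lift; the viewing budget is used up, so the remaining checks are numeric.

```bash
python3 -m jog '[[[0,-0.3,0],0],[[0,-0.8,0],0],[[0,-1.4,0],0],[[0,-2.2,0],0],[[0,-3.2,0],0],[[0,-4.4,0],0],[[0,-5.8,0],0],[[0,-7.2,0],0],[[0,-8.4,0],0],[[0,-9.2,0],0],[[0,-9.6,0],0],[[0,-9.6,0],0],[[0,-9.6,0],0],[[0,-9.6,0],0]]'
python3 - <<'E'
from h import *
st=manip.sense();print(st['force'],st['ft_torque'],st['finger_gap'],st['tcp_pos'])
s=snap('wrist','w5.png');b=snap('scene','s5.png')
# cap seen held in the wrist view, symmetrical between pads? bluish mask below the hand
f=s['frame'].astype(int);m=((f[:,:,2]-f[:,:,0]>0)&(f.sum(2)>150)).astype(np.uint8)*255
m=cv2.morphologyEx(m,cv2.MORPH_OPEN,np.ones((3,3)))
for c in sorted(cv2.findContours(m,0,1)[0],key=cv2.contourArea)[-4:]:print('wrist',cv2.boundingRect(c),cv2.contourArea(c))
print('cap ctr pred',proj(s,[.5225,-.0253,.169]),'edge -x',proj(s,[.5225-.031,-.0253+.008,.169]))
# scene: knob/lid on the pot: silhouette bluish/grey vs desk column profile around axis
print('knob top/flange top/rim/base px',[proj(b,[.5255,-.0255,z]).round(1) for z in(.093,.065,.06,.0)])
u=int(round(proj(b,[.5255,-.0255,.065])[0]))
for v in range(176,216,2):print(v,b['frame'][v,u-18:u+19:2].sum(1)//3)
E
```

```text
t: 13.07
tcp_pos: [0.5219, -0.025, 0.1343]
tool_rot: [-0.701, 0.093, -0.092, 0.701]
force: [0.4, -0.4, -1.7]
finger_gap: 0.741
[ 0.36657401 -0.44001356 -1.69397308] [ 0.01258266 -0.00125867  0.00778362] 0.7408495718546508 [ 0.5219272  -0.02500103  0.13430623]
wrist (522, 271, 38, 51) 934.5
wrist (237, 161, 89, 63) 2801.0
wrist (0, 178, 94, 86) 5723.0
wrist (194, 215, 173, 167) 21797.0
cap ctr pred [277.60863237 322.64492439] edge -x [276.34239263 238.69152773]
knob top/flange top/rim/base px [array([266.4, 184.3]), array([266.8, 192.4]), array([266.8, 193.8]), array([267.6, 209.8])]
176 [114 116 116 120  93  67  54  53  57  53  56  60  74  83  42  32   0  79
 117]
178 [113 113 116 115 113 119 106 105  92 100 100 119 117 104  57  39  81 120
 112]
180 [111 112 119 114 113 112 114 115 111 112 110 114 113 109 121 113 117 110
 109]
182 [115 117 117 118 113 116 115 114 105 112 116 113 112 114 110 111 117 114
 108]
184 [120 117 112 112 115 116 112  78  52  84 104 111 114 117 116 114 114 113
 114]
186 [115 117 117 115 113 104  97  52  58  55  84  96  98 111 113 112 109 117
 113]
188 [114 119
[... 449 characters left out ...]
85  81  98  85  70 117 113 115
 114]
200 [117 103 107 109  45  50  80 100  90  87  83  88  73  76  77 124 121 115
 116]
202 [ 73  73  76  77  51  54  43  50  60  62  51  55  72  75  76 126 116 111
 114]
204 [ 73  73  77  80  50  53  55  60  59  58  67  67  72  75  75 125 122 115
 116]
206 [ 71  71  79  81  55  50  56  57  56  62  64  66  70  74  71 127 125 112
 115]
208 [ 75  70  80  80  60  55  52  57  62  61  63  72  72  75  74 113 123 106
 116]
210 [ 73  70  81  75  65  51  55  58  61  61  63  68  71  74  89 102 120 100
 116]
212 [ 71  76  69  80  77  56  60  58  56  58  60  68  69  77 104 106  94 103
 118]
214 [ 75  71  61  79  75  57  52  55  56  58  63  66  82 103 109 107  82 101
 117]
```

The scene profile fits a seated lid (knob top at v≈184, flange centred at v≈193, both as predicted). The cap mask's top row is higher than in p4, so I'll check for tilt by comparing with the earlier wrist frame.

Run:
```python
from h import *
a=cv2.imread('pics/p4.png')[:,:380].astype(int);b=cv2.imread('pics/w5.png')[:,90:470].astype(int)
for v in range(205,385,6):
    r=[]
    for I in(a,b):
        w=np.where((I[v,:,0]-I[v,:,2]>0)&(I[v].sum(1)>150))[0]; r.append((w.min(),w.max(),len(w)) if len(w) else None)
    print(v,r,a[v,160:221:10].sum(1)//3,b[v,160:221:10].sum(1)//3)
s=manip.sense();print(s['t'],s['force'],s['tcp_pos'],s['finger_gap'])
```

```text
205 [(np.int64(144), np.int64(239), 96), (np.int64(0), np.int64(235), 72)] [134 135 133 138 137 136 140] [ 94 105 107 110 109 111 106]
211 [(np.int64(139), np.int64(244), 106), (np.int64(0), np.int64(235), 76)] [137 134  93  81  85 138 137] [106 109 110 114 105 110 108]
217 [(np.int64(135), np.int64(248), 113), (np.int64(0), np.int64(233), 71)] [132  75  78  83  88  81 133] [108 114 108 115 111 111 106]
223 [(np.int64(132), np.int64(252), 120), (np.int64(0), np.int64(231), 77)] [67 71 80 82 80 85 88] [110  88  81  80  79  95 108]
229 [(np.int64(129), np.int64(254), 126), (np.int64(0), np.int64(229), 77)] [72 77 82 85 83 86 80] [77 77 79 83 85 85 86]
235 [(np.int64(127), np.int64(256), 129), (np.int64(91), np.int64(237), 95)] [ 83  82 103 122 116  83  88] [ 78  82  92 119 116  83  89]
241 [(np.int64(117), np.int64(257), 133), (np.int64(137), np.int64(244), 108)] [107 112 142 144 150 124  97] [130 107 140 146 157 118 102]
247 [(np.int64(126), np.int64(257), 131), (np.int64(30), np.int64(249), 121)] [142 134 132 134 136 137 136] [144 131 130 136 137 134 139]
253 [(np.int64(125), np.int6
[... 2284 characters left out ...]
int64(261), 122), (np.int64(120), np.int64(261), 141)] [79 50 61 62 65 53 77] [77 80 74 85 93 76 79]
361 [(np.int64(123), np.int64(277), 114), (np.int64(123), np.int64(256), 132)] [77 61 64 66 62 64 77] [79 75 81 79 80 78 83]
367 [(np.int64(106), np.int64(249), 100), (np.int64(111), np.int64(250), 125)] [78 57 63 61 59 62 74] [77 78 80 79 75 79 73]
373 [(np.int64(138), np.int64(241), 90), (np.int64(138), np.int64(241), 104)] [79 81 61 61 62 76 75] [76 80 81 79 79 76 78]
379 [(np.int64(175), np.int64(206), 22), (np.int64(115), np.int64(206), 38)] [24 23 61 60 65 20 17] [16 21 75 83 83 26 26]
13.1667 [ 0.45792857  0.30723198 -0.9571261 ] [ 0.52195875 -0.02499746  0.13410865] 0.7407759765007932
```

The cap hasn't moved in the grip: its edges match the earlier frame to the pixel, and the hole is empty. It is 10 cm up, so I'll hand in.

```bash
python3 -c "
from station import workorder;print(workorder.sign_off())"
```

```text
the job is handed in; nothing more can be done
None
```

The job is done and handed in at about 13 s of robot time. I carried both lids nested by the knob, seated the inner lid on the wide pot and released the knob. I then lifted the cap off by its rim, and the gripper is still holding it.

- **Seating:** contact came at the predicted height (TCP z 0.0735 m) with about 10 N. In the last scene picture the knob top and flange are where a seated lid should put them.
- **Lifting the cap:** 5 mm into the lift the wrist force was about 0 N, so the inner lid was not coming up with the cap.
- **Final hold:** the cap is about 10 cm above where it sat (TCP z 0.0347 to 0.134 m) with a steady finger opening. Its edges in the wrist picture match the frame from the start of the lift to within a few pixels, so it has not tilted or slipped.
- **Disagreements:** the pot position differed by 2–3 mm between cameras, so I aimed using the knob-to-pot offset seen by the wrist camera. A rough colour mask hinted at cap tilt at the end, but that was the pot foot merging into the mask.
- **Not viewed:** I had used all 12 views by the final lift, so the last checks were numeric. I didn't check the narrow pot or the other desk items again at the end, but no move was directed near them.

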